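# Clear the cups off the touch-latch lid and press it open

### The arm

A 6-joint arm with a two-finger parallel gripper is mounted at the origin on the work surface. World frame = base frame: x ahead of the robot, y to its left, z up, the work surface at z = 0. Lengths are in m, angles in degrees, forces in N, time in s.
With the tool pointing down it reaches from about 0.275 to 0.725 m from the base axis. Payload 5.6 kg.
Tool frame: the origin (TCP) lies between the finger pads; the fingertips stand 11 mm ahead of it and the grasp point (between the pads) lies 8 mm behind it; z points along the fingers, y is the direction in which the jaws open and shut (so a half turn about z gives the same grasp; the last joint's range is limited). The gripper opens to 85 mm and grips with 20 to 120 N. Pads are 22 mm wide; open, the fingers measure 114 mm over their backs; the gripper's body (76 mm by 85 mm) begins 54 mm behind the grasp point. The pads swing forward as they close: fully open they stand 13 mm farther back than shut.
Start: joints at [-57.433, 14.616, 6.199, 0, -81.583, -16.306], TCP at [0.154, -0.528, 0.242] pointing down, gripper open.
Joint ranges: [-168.99, 168.99], [-69.2, 112.95], [-62.41, 85.93], [-164.36, 98.24], [-168.68, -3.75], [-174.98, 174.98]. Speed limits (degrees/s): [147.25, 147.25, 180, 180, 180, 180].

### API

Orientations are given as [roll, pitch, yaw] about the fixed x, y, z axes, in that order (R = Rz(yaw) Ry(pitch) Rx(roll)).
In Python, from station import manip, eyes gives the robot as it stands. The module is installed in compiled form; this text tells all that it offers.
- The arm moves only by the tool step_arm, never from a script. Its argument "rows" is a list of rows, each a list of 7 numbers: the shift along the world's x, y, z in m, then the turn, a rotation vector about the world's x, y, z in degrees, then the finger opening in m, from 0 to 0.0854. In form: [[x, y, z, ax, ay, az, claw], ...]. A call has 1 to 12 rows; each row is the pose to reach, as a shift and turn from the pose commanded when the call began; what a row does not reach only later rows make up. A row lasts 1/12 s, in which the tool goes at most 41.7 mm and 7.16 degrees, less where a joint would pass 70% of its speed; a pose out of reach is approached as far as the arm can. A call with a gripper value outside its range is refused whole. The fingers move at their own pace and stop on an object; "squeeze" is the grip in N (left out, the last holds). Time passes only in rows, so rows that repeat a pose let the fingers close. It gives the time, the measured TCP pose, the force and the opening at its end, in the units of the state.
- manip.get_obs(): the state, without advancing time (a new reading comes with each control period).
- eyes.capture(name): name is "side" or "top" or "wrist"; returns (picture, depth): 420x560x3 uint8, blue, green, red; 420x560 float32, m along the optical axis (not along the pixel's ray), 0 where there is no reading.
- eyes.camera_model(name): a dict with "K" (3x3 intrinsics, pixels), "world_to_cam" (4x4, takes a point from world to camera coordinates); the wrist camera has in their place "hand_eye" (4x4, takes a point from camera to tool coordinates, whose origin is the TCP and whose axes are the flange's). Camera axes: x right, y up, looking along -z (the intrinsics and any distortion apply to the point x, -y, -z); pixel columns grow to the right and rows downward; lengths in m; the calibration is good to about 2 mm. A picture is of the moment at which its call begins: read the wrist's pose just before it. camera_model takes no time and is no camera call.
- manip.finish_job(): hands the job in, once; it reports no verdict.
The state is a dict: "time_s": time; "joint_pos": joint angles; "qvel": joint speeds; "joint_efforts": joint torques, N m; "eef_pos": TCP position; "orientation": TCP orientation; "force": force on the tool from outside, world axes, zero at the start; "moment": the same for the moment, N m; "finger_gap": finger opening in m.
Only numpy, scipy, OpenCV 4.12 (cv2) and the standard library are available. Lean on these libraries where they do the work, as an engineer would, in place of code of your own. Each camera call takes 0.05 s, during which the arm holds its last target. There are 200 camera calls.

### The job

The loose pieces of the sphere puzzle are kept under the blue push-to-open lid of the low toy chest, but the nested aluminium cups stand on it. With the fingertips slide the cups, upright and never lifted, across onto the bare wooden half of the chest's top until they are wholly clear of the lid; then press the lid down gently at its brass dot until the catch lets go, and let it spring up so that it is left ajar. Leave the owl, the brick bin and the turntable alone.

Things in the scene. Friction and masses are not known exactly. Their poses are not given: they have to be found in the camera images.
- chest: Low spruce chest fixed to the shelf, 204 (x) x 340 (y) x 90 mm high; origin: centre of its underside, x and y along its sides, z up. Top face 90 mm above the origin: the half at y > 0 is a bare fixed deck (y 0 to 170 mm), the half at y < 0 holds the blue lid, x -88 to 88, y -156 to -2 mm, its top at z = 92 mm when shut, 2 mm proud of the deck.
- lid (a joint): Angle (rad) of the blue lid (176 x 154 x 12 mm); hinge along the chest's y axis at x = 88, z = 86 mm of the chest. 0 shut and latched; negative pressed in (rubber buffer from -0.04, 6.5 mm at the dot); positive open, free edge (towards the robot) up. Pressing the dot in 3 to 6 mm (3 to 6 N) unhooks the catch for good; let go, the lid springs up to about 0.4 rad, free edge 70 mm up.
- press_dot (a point): Centre of the brass dot, 24 mm across, in the lid's top face 21 mm from its free edge, straight above the catch; moves with the lid. With the lid shut it is at x = -67, y = -79, z = 92 mm in the chest's frame.
- cups: Three straight-sided aluminium cups nested in one another, moving as one piece: outer cup 66 mm across and 48 mm high with a bevelled foot (58 mm across), the inner rims stepping up to 66 mm height overall; about 0.16 kg, loose. Origin at the centre of the underside, z up. At the start they stand upright on the lid.
- owl: White and blue ceramic owl, 80 mm across, 130 mm high, loose on the shelf beside the chest, 0.35 kg; origin at the centre of its underside. To be left alone.
- brick_bin: Open translucent blue plastic bin of toy bricks, 110 (x) x 160 (y) x 75 mm high, loose on the shelf on the other side of the chest, 0.35 kg; origin at the centre of its underside. To be left alone.
- turntable (a joint): Angle in rad of the metal-rimmed turntable (200 mm across) carrying the 120 mm maple sphere puzzle, standing about 0.45 m ahead and 0.62 m to the left of the robot, 156 mm high overall. To be left alone.
Not all that is in view belongs to the job. Of the things shaped like the cups, the aluminium one is meant.

How it is judged (in metres and radians):
On the way, in this order (a step that is already met when the one before it is completed fails the run):
1. the cups stand upright on the wooden half of the chest's top, wholly clear of the lid, which is still shut (y of cups in the frame of chest above 0.034 m and z of cups in the frame of chest above 0.086 m and angle between cups's own z axis and vertical below 0.1 rad and value of joint lid below 0.03 rad), for 0.2 s.
2. the lid is pressed in at its free edge (value of joint lid below -0.012 rad), for 0.02 s.
3. the lid has sprung ajar (value of joint lid above 0.25 rad), for 0.2 s.
At the end, for the whole second after the job is handed in: the lid rests ajar (more than 0.25 rad), the cups stand upright and still on the wooden half of the chest's top with their axis at least 34 mm from the middle line (so wholly clear of the lid), and owl and brick bin are within 20 mm of where they were (value of joint lid above 0.25 rad and velocity of joint lid between -0.1 and 0.1 rad/s and y of cups in the frame of chest above 0.034 m and z of cups in the frame of chest between 0.086 and 0.096 m and angle between cups's own z axis and vertical below 0.1 rad and linear speed of cups below 0.02 m/s and distance of each of owl, brick_bin from where it was at the start of the episode below 0.02 m); the robot touches nothing.
It fails at once if the cups are lifted or carried (more than 15 mm off the chest's top), tipped over, or fall off the chest (z of cups in the frame of chest above 0.106 m or angle between cups's own z axis and vertical above 0.5 rad or z of cups in the frame of chest below 0.07 m).
It fails at once if the cups are gripped or shoved hard (more than 20 N) (contact force between the fingers and cups above 20 N).
It fails at once if the lid opens while the cups still stand on it (value of joint lid above 0.05 rad and y of cups in the frame of chest below 0.03 m).
It fails at once if the chest or its lid is pressed with more than 40 N (contact force between the fingers and chest above 40 N).
It fails at once if the owl, the brick bin or the turntable is disturbed (distance of any of owl, brick_bin from where it was at the start of the episode above 0.02 m or value of joint turntable above 0.15 rad or value of joint turntable below -0.15 rad).
It also fails if it takes over 48 s, if anything falls off the work surface, if the arm or the gripper's body presses on something with over 40 N, if the wrist force passes 120 N, or if a joint passes its speed limit or range.

## Working session

There is one attempt and no reset: what is moved stays moved. The work goes in short steps, Python scripts to look and compute and a tool call to move; the robot and the scene stay as the last step left them, time stands still between calls to the robot, and variables do not carry over. Pictures are saved under pics/ and viewed, about 8 in all and at most 12, crops included, and the job is handed in when it is done.

Besides the shell and the picture viewer there is one more tool, called after ">>>" as name(argument=value, ...) on one line, values as JSON. step_arm: Moves the arm, as the interface text tells. Its arguments: {"type":"object","properties":{"rows":{"type":"array"},"squeeze":{"type":"number"}},"required":["rows"]}

```bash
mkdir -p pics; cat > h.py <<'E'
import numpy as np, cv2
from station import manip, eyes
def world(name, d, us, vs):
    m=eyes.camera_model(name); K=np.array(m["K"]); T=np.linalg.inv(np.array(m["world_to_cam"]))
    z=d[vs,us]; x=(us-K[0,2])/K[0,0]*z; y=(vs-K[1,2])/K[1,1]*z
    P=np.stack([x,-y,-z,np.ones_like(z)],-1)
    return (P@T.T)[...,:3]
def grid(name,d):
    v,u=np.mgrid[0:420,0:560]; return world(name,d,u,v)
E
python3 - <<'E'
from h import *
o=manip.get_obs(); print(o)
for n in("top","side"):
    p,d=eyes.capture(n); cv2.imwrite(f"pics/{n}0.png",p); np.save(f"{n}0.npy",d); m=eyes.camera_model(n); print(n,m)
E
```

```text
{'time_s': 0.0, 'joint_pos': array([-5.74312973e+01,  1.46551414e+01,  6.13026131e+00, -2.86361205e-02,
       -8.15838622e+01, -1.63067821e+01]), 'qvel': array([ 0.02732164, -0.01418664,  0.06478511,  0.02901113, -0.09492356,
        0.13013476]), 'joint_efforts': array([-1.53078250e-03, -3.86626911e+01,  2.37935328e+01,  5.36489055e+00,
       -6.01703476e-03, -4.70391376e-05]), 'eef_pos': array([ 0.15394811, -0.52751269,  0.24136984]), 'orientation': array([ 1.79887680e+02, -3.35248173e-03, -1.63742294e+02]), 'force': array([-0.01679501,  0.19272672,  0.06268643]), 'moment': array([ 0.00185252, -0.04341626,  0.01067799]), 'finger_gap': 0.08554142526683639}
top {'K': array([[425.25761284,   0.        , 282.48960595],
       [  0.        , 425.25761284, 214.88150736],
       [  0.        ,   0.        ,   1.        ]]), 'world_to_cam': array([[ 0.10948493, -0.99397867,  0.00441172,  0.09581387],
       [ 0.97093009,  0.10789452,  0.21366686, -0.60752604],
       [-0.2128563 , -0.01910983,  0.97689662, -1.17976937],
       [ 0.        ,  0.        ,  0.        ,  1.        ]])}
side {'K': array([[416.14005805,   0.        , 266.1832972 ],
       [  0.        , 416.14005805, 203.90455541],
       [  0.        ,   0.        ,   1.        ]]), 'world_to_cam': array([[-0.90098124, -0.43357901, -0.01555774,  0.58549184],
       [ 0.3182758 , -0.68489901,  0.65544936, -0.13294575],
       [-0.29484457,  0.58559592,  0.75507887, -1.13131242],
       [ 0.        ,  0.        ,  0.        ,  1.        ]])}
```

View pics/top0.png

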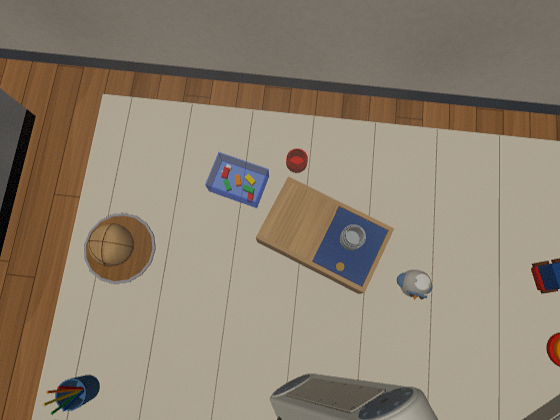

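View pics/side0.png

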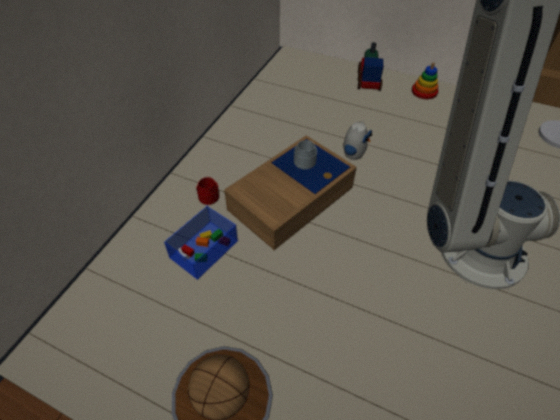

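The top view shows the chest with corners near (289,179), (392,230), (362,292), (258,240). The aluminium cups are at (352,236), the dot at (340,267), the owl at (415,283) and the bin at (237,180). The red cup at (297,160) is a decoy. The side view agrees with this.

```bash
python3 - <<'E'
from h import *
for n in("top","side"):
    d=np.load(n+"0.npy"); p=cv2.imread(f"pics/{n}0.png"); W=grid(n,d); hsv=cv2.cvtColor(p,cv2.COLOR_BGR2HSV)
    z=W[...,2]; reg=(W[...,0]>.35)&(W[...,0]<.8)&(W[...,1]>-.32)&(W[...,1]<.2)&(d>0)
    m=(reg&(z>.080)&(z<.105)).astype(np.uint8)
    k,l,s,c=cv2.connectedComponentsWithStats(cv2.morphologyEx(m,cv2.MORPH_OPEN,np.ones((3,3))))
    i=1+np.argmax(s[1:,4]); top=l==i
    r=cv2.minAreaRect(W[top][:,:2].astype(np.float32)*1000); print(n,"chest",r,cv2.boxPoints(r).round(0).tolist(),"z",np.median(z[top]))
    lid=top&(hsv[...,0]>100)&(hsv[...,0]<130)&(hsv[...,1]>120)
    r=cv2.minAreaRect(W[lid][:,:2].astype(np.float32)*1000); print(" lid",r,np.median(z[lid]))
    cup=reg&(z>.125)&(z<.18)&cv2.dilate(cv2.morphologyEx(top.astype(np.uint8),cv2.MORPH_CLOSE,np.ones((41,41))),np.ones((3,3))).astype(bool)
    P=W[cup]; print(" cup n",cup.sum(),"min",P.min(0),"max",P.max(0),"circ",cv2.minEnclosingCircle(P[:,:2].astype(np.float32)*1000), np.percentile(P[:,2],[50,95]))
    dot=reg&(z>.085)&(z<.1)&(hsv[...,0]>10)&(hsv[...,0]<30)&(hsv[...,1]>150)
    k,l,s,c=cv2.connectedComponentsWithStats(dot.astype(np.uint8))
    for j in range(1,k):
        if 8<s[j,4]<400: print(" dot?",c[j],s[j,4],W[l==j].mean(0))
    u,v=(415,283) if n=="top" else (357,142); print(" owl", W[v-12:v+13,u-15:u+16].reshape(-1,3)[W[v-12:v+13,u-15:u+16,2].ravel()>.05].mean(0))
E
```

```text
top chest ((551.4635620117188, 36.54173278808594), (340.50347900390625, 206.0435028076172), 69.00826263427734) [[394.0, -86.0], [587.0, -159.0], [709.0, 159.0], [516.0, 232.0]] z 0.0909323344553783
 lid ((521.3477783203125, -36.939178466796875), (150.96836853027344, 173.0730743408203), 69.30433654785156) 0.09227492753231603
 cup n 286 min [ 0.50837402 -0.06981183  0.12514885] max [ 0.57388078 -0.0043179   0.16332004] circ ((541.2344970703125, -37.172584533691406), 33.07853317260742) [0.14258632 0.15858086]
 dot? [339.68292683 266.19512195] 41 [ 0.45920338 -0.01306288  0.09357684]
 owl [ 0.43633464 -0.222386    0.10152942]
side chest ((548.896728515625, 35.87359619140625), (344.415771484375, 208.302734375), 69.18511962890625) [[390.0, -88.0], [585.0, -162.0], [707.0, 160.0], [513.0, 234.0]] z 0.0923002232771728
 lid ((520.3377685546875, -34.32325744628906), (151.6893768310547, 175.69439697265625), 69.18577575683594) 0.09389310212359381
 cup n 373 min [ 0.50526422 -0.0649837   0.12509052] max [ 0.5702525  -0.00076526  0.16410616] circ ((537.2160034179688, -32.353965759277344), 33.085628509521484) [0.14269771 0.15835249]
 dot? [327.0952381  175.38095238] 21 [ 0.45822739 -0.01073527  0.09472877]
 owl [ 0.42999272 -0.20481414  0.08874287]
```

>>> step_arm(rows=[[0.03, 0.036, 0, 0, 0, 4.4, 0.04], [0.06, 0.072, 0, 0, 0, 8.8, 0.04], [0.09, 0.108, 0, 0, 0, 13.2, 0.04], [0.12, 0.144, 0, 0, 0, 17.6, 0.04], [0.15, 0.18, 0, 0, 0, 22, 0.04], [0.18, 0.216, 0, 0, 0, 26.4, 0.04], [0.21, 0.252, 0, 0, 0, 30.8, 0.04], [0.24, 0.288, 0, 0, 0, 35.2, 0.04], [0.27, 0.324, 0, 0, 0, 39.6, 0.04], [0.3, 0.36, 0, 0, 0, 44, 0.04], [0.33, 0.396, 0, 0, 0, 48.4, 0.04], [0.362, 0.4315, 0, 0, 0, 52.8, 0.04]], squeeze=20)

```text
time_s: 1.1
eef_pos: [0.4753, -0.1423, 0.2422]
orientation: [180.0, 0.0, -110.7]
force: [0.2, -1.7, 0.1]
finger_gap: 0.0402
```

>>> step_arm(rows=[[0, 0, 0, 0, 0, 0, 0.04], [0, 0, 0, 0, 0, 0, 0.04], [0, 0, 0, 0, 0, 0, 0.04]])

```text
time_s: 1.35
eef_pos: [0.4744, -0.1443, 0.2419]
orientation: [179.9, -0.0, -110.9]
force: [-0.3, -0.0, -0.2]
finger_gap: 0.0396
```

>>> step_arm(rows=[[0.014, 0.016, 0, 0, 0, 0, 0.04], [0.028, 0.032, 0, 0, 0, 0, 0.04], [0.0415, 0.048, 0, 0, 0, 0, 0.04], [0.0415, 0.048, -0.015, 0, 0, 0, 0.04], [0.0415, 0.048, -0.03, 0, 0, 0, 0.04], [0.0415, 0.048, -0.045, 0, 0, 0, 0.04], [0.0415, 0.048, -0.06, 0, 0, 0, 0.04], [0.0415, 0.048, -0.06, 0, 0, 0, 0.04], [0.0415, 0.048, -0.06, 0, 0, 0, 0.04]])

```text
time_s: 2.1
eef_pos: [0.5153, -0.0976, 0.1822]
orientation: [179.9, -0.1, -111.1]
force: [-1.4, 0.4, 0.4]
finger_gap: 0.0402
```

```bash
python3 - <<'E'
from h import *
from scipy.spatial.transform import Rotation as R
o=manip.get_obs(); print(o["eef_pos"],o["orientation"])
p,d=eyes.capture("wrist"); m=eyes.camera_model("wrist"); K=m["K"]; H=np.array(m["hand_eye"]); print(H.round(3))
s,_=eyes.capture("side"); cv2.imwrite("pics/1.png",np.hstack([cv2.resize(p,(400,300)),cv2.resize(s[90:300,160:440],(400,300))]))
v,u=np.mgrid[0:420,0:560]; P=np.stack([(u-K[0,2])/K[0,0]*d,-(v-K[1,2])/K[1,1]*d,-d,np.ones_like(d)],-1)@H.T
W=P[...,:3]@R.from_euler("xyz",o["orientation"],degrees=True).as_matrix().T+o["eef_pos"]
c=(d>0)&(W[...,2]>.11)&(W[...,2]<.165)&(np.hypot(W[...,0]-.539,W[...,1]+.035)<.05)
Q=W[c]; print(len(Q)); 
if len(Q): print(Q.min(0),Q.max(0),cv2.minEnclosingCircle(Q[:,:2].astype(np.float32)*1000))
E
```

```text
[ 0.51526633 -0.09758086  0.18222082] [ 1.79934307e+02 -5.48842522e-02 -1.11050445e+02]
[[ 0.     0.944  0.329  0.084]
 [ 1.    -0.    -0.    -0.001]
 [-0.     0.329 -0.944 -0.132]
 [ 0.     0.     0.     1.   ]]
9002
[ 0.50785174 -0.06876537  0.11007055] [ 0.57325218 -0.01053299  0.15964188] ((540.2783813476562, -36.31721115112305), 33.13780212402344)
```

>>> step_arm(rows=[[0, 0, -0.012, 0, 0, 0, 0.04], [0, 0, -0.024, 0, 0, 0, 0.04], [0, 0, -0.036, 0, 0, 0, 0.04], [0, 0, -0.048, 0, 0, 0, 0.04], [0, 0, -0.058, 0, 0, 0, 0.04], [0, 0, -0.065, 0, 0, 0, 0.04], [0, 0, -0.068, 0, 0, 0, 0.04], [0, 0, -0.068, 0, 0, 0, 0.04], [0, 0, -0.068, 0, 0, 0, 0.04]])

```text
time_s: 2.95
eef_pos: [0.5166, -0.0965, 0.1149]
orientation: [-179.9, 0.0, -110.9]
force: [1.1, 1.2, 0.0]
finger_gap: 0.0397
```

```bash
python3 - <<'E'
from h import *
print(manip.get_obs()["eef_pos"])
p,d=eyes.capture("wrist"); s,_=eyes.capture("side"); cv2.imwrite("pics/1.png",np.hstack([cv2.resize(p,(400,300)),cv2.resize(s[90:300,160:440],(400,300))]))
E
```

```text
[ 0.5165792  -0.09645568  0.11485745]
```

View pics/1.png

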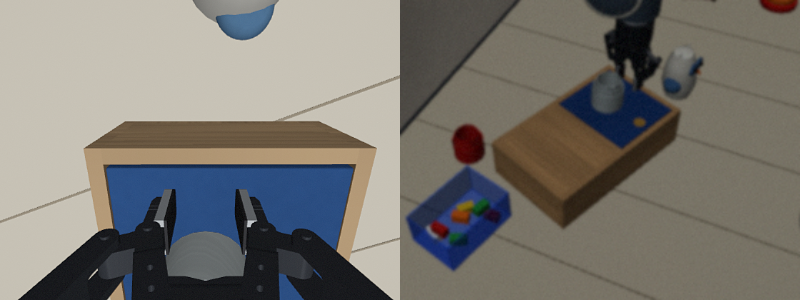

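The fingers stand behind the cups, level and clear of the lid, with the cups centred between them. Next I push along the chest's +y axis.

>>> step_arm(rows=[[0.0021, 0.0056, 0, 0, 0, 0, 0.04], [0.0043, 0.0112, 0, 0, 0, 0, 0.04], [0.0064, 0.0168, 0, 0, 0, 0, 0.04], [0.0079, 0.0205, 0, 0, 0, 0, 0.04], [0.0093, 0.0243, 0, 0, 0, 0, 0.04], [0.0107, 0.028, 0, 0, 0, 0, 0.04], [0.0121, 0.0317, 0, 0, 0, 0, 0.04], [0.0136, 0.0355, 0, 0, 0, 0, 0.04], [0.015, 0.0392, 0, 0, 0, 0, 0.04], [0.0164, 0.043, 0, 0, 0, 0, 0.04], [0.0179, 0.0467, 0, 0, 0, 0, 0.04], [0.0193, 0.0504, 0, 0, 0, 0, 0.04]])

```text
time_s: 4.05
eef_pos: [0.5356, -0.0457, 0.1143]
orientation: [180.0, -0.0, -110.9]
force: [0.2, -1.2, 0.2]
finger_gap: 0.0399
```

```bash
cat >> h.py <<'E'
ex=np.array([.934,-.357]); ey=np.array([.357,.934]); c0=np.array([.550,.036])
def cup(n="side",tag=None):
    p,d=eyes.capture(n); W=grid(n,d); hsv=cv2.cvtColor(p,cv2.COLOR_BGR2HSV)
    q=W[...,:2]-c0; X=q@ex; Y=q@ey
    c=(d>0)&(W[...,2]>.12)&(W[...,2]<.166)&(abs(X)<.09)&(abs(Y)<.17)&(hsv[...,1]<60)&(hsv[...,2]>70)
    print(n,"cup n",c.sum(),"X",np.percentile(X[c],[1,50,99]).round(4),"Y",np.percentile(Y[c],[1,50,99]).round(4),"ztop",W[c][:,2].max())
    t=manip.get_obs(); q=t["eef_pos"][:2]-c0; print("tcp chest",q@ex,q@ey,t["eef_pos"][2],t["force"])
    if tag: cv2.imwrite(f"pics/{tag}.png",cv2.resize(p[90:300,160:440],(700,525)))
E
python3 -c "
from h import *
cup('side','2');cup('top')"
```

```text
side cup n 260 X [-0.0126  0.011   0.0372] Y [-0.0715 -0.0269 -0.0129] ztop 0.16079201175057378
tcp chest 0.01574533629929294 -0.0807644835735483 0.1142671013206464 [-0.59147731  0.7780401   1.19707911]
top cup n 58 X [-0.0156 -0.009   0.0041] Y [-0.0804 -0.0566 -0.0409] ztop 0.16162586684577973
tcp chest 0.015710974202388123 -0.08096089723814588 0.11421366625074861 [ 0.41530148  0.52104897 -0.21854431]
```

View pics/2.png

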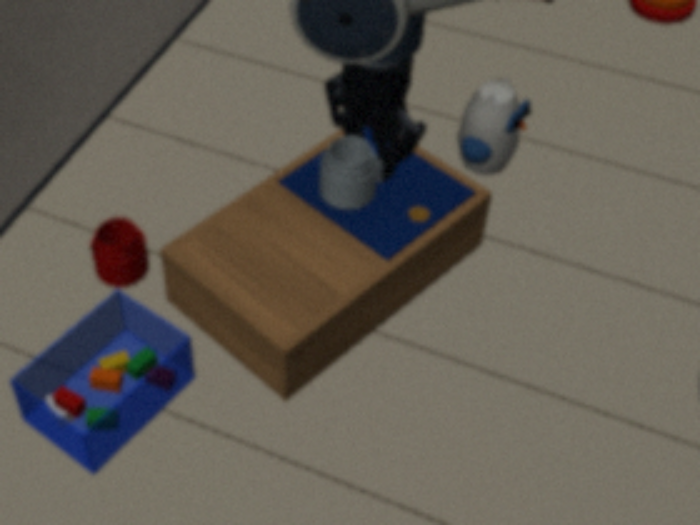

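The cups have started to slide upright, seated between the two fingers, at y ≈ -46 mm in the chest frame. I'll continue.

>>> step_arm(rows=[[0.0014, 0.0037, 0, 0, 0, 0, 0.04], [0.0032, 0.0084, 0, 0, 0, 0, 0.04], [0.005, 0.0131, 0, 0, 0, 0, 0.04], [0.0068, 0.0178, 0, 0, 0, 0, 0.04], [0.0086, 0.0224, 0, 0, 0, 0, 0.04], [0.0104, 0.0271, 0, 0, 0, 0, 0.04], [0.0121, 0.0318, 0, 0, 0, 0, 0.04], [0.0139, 0.0364, 0, 0, 0, 0, 0.04], [0.0157, 0.0411, 0, 0, 0, 0, 0.04], [0.0175, 0.0458, 0, 0, 0, 0, 0.04], [0.0193, 0.0504, 0, 0, 0, 0, 0.04], [0.0207, 0.0542, 0, 0, 0, 0, 0.04]])

```text
time_s: 5.15
eef_pos: [0.5564, 0.0089, 0.1142]
orientation: [180.0, 0.0, -110.9]
force: [-0.1, -1.4, 0.3]
finger_gap: 0.0397
```

>>> step_arm(rows=[[0.0014, 0.0037, 0, 0, 0, 0, 0.04], [0.0032, 0.0084, 0, 0, 0, 0, 0.04], [0.005, 0.0131, 0, 0, 0, 0, 0.04], [0.0068, 0.0178, 0, 0, 0, 0, 0.04], [0.0086, 0.0224, 0, 0, 0, 0, 0.04], [0.0104, 0.0271, 0, 0, 0, 0, 0.04], [0.0121, 0.0318, 0, 0, 0, 0, 0.04], [0.0139, 0.0364, 0, 0, 0, 0, 0.04], [0.0154, 0.0402, 0, 0, 0, 0, 0.04], [0.0164, 0.043, 0, 0, 0, 0, 0.04], [0.0168, 0.044, 0, 0, 0, 0, 0.04], [0.0168, 0.044, 0, 0, 0, 0, 0.04]])

```text
time_s: 6.15
eef_pos: [0.5731, 0.0525, 0.1143]
orientation: [-180.0, 0.0, -110.9]
force: [0.4, -0.7, -0.7]
finger_gap: 0.0398
```

```bash
python3 -c "
from h import *
cup('side','3');cup('top')"
```

```text
side cup n 269 X [-0.0129  0.0109  0.0402] Y [0.034  0.0777 0.0922] ztop 0.15978976986752058
tcp chest 0.01574581635224146 0.0235871027628082 0.11436240347580433 [ 0.1629439  -0.54043848  0.20632666]
top cup n 81 X [-0.0167 -0.0099 -0.0005] Y [0.0181 0.0557 0.0762] ztop 0.16175037836638295
tcp chest 0.01578524430016151 0.023512873715153374 0.11443740036414525 [-0.7822415  -0.1408013   0.05889896]
```

View pics/3.png

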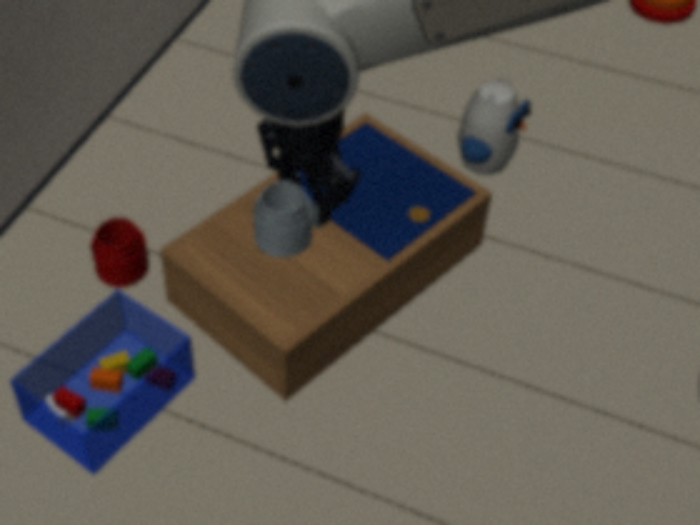

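The cups stand upright on the wood at y ≈ 59 mm. Now I'll back off, rise, close the fingers and move over the dot.

>>> step_arm(rows=[[-0.004, -0.01, 0, 0, 0, 0, 0.04], [-0.008, -0.021, 0, 0, 0, 0, 0.04], [-0.0125, -0.033, 0, 0, 0, 0, 0.04], [-0.016, -0.042, 0.005, 0, 0, 0, 0.04], [-0.016, -0.042, 0.025, 0, 0, 0, 0.02], [-0.016, -0.042, 0.05, 0, 0, 0, 0], [-0.04, -0.047, 0.06, 0, 0, 0, 0], [-0.065, -0.053, 0.06, 0, 0, 0, 0], [-0.09, -0.06, 0.06, 0, 0, 0, 0], [-0.1135, -0.066, 0.06, 0, 0, 0, 0], [-0.1135, -0.066, 0.05, 0, 0, 0, 0], [-0.1135, -0.066, 0.05, 0, 0, 0, 0]])

```text
time_s: 7.25
eef_pos: [0.4576, -0.0148, 0.164]
orientation: [180.0, 0.0, -111.0]
force: [0.6, 0.5, -0.1]
finger_gap: 0.0
```

```bash
python3 -c "
from h import *
cup('side');cup('top')
o=manip.get_obs();print(o['eef_pos'],o['finger_gap'])
p,d=eyes.capture('wrist'); s,_=eyes.capture('side'); cv2.imwrite('pics/4.png',np.hstack([cv2.resize(p,(400,300)),cv2.resize(s[90:300,160:440],(400,300))]))"
```

```text
side cup n 276 X [-0.0133  0.0116  0.0387] Y [0.0347 0.0774 0.0921] ztop 0.16033481858960086
tcp chest -0.06727466960032678 -0.07988387111440745 0.16449761352095849 [ 0.72596612  0.27548482 -0.62472714]
top cup n 269 X [-0.0151  0.0115  0.0482] Y [0.0288 0.0589 0.0907] ztop 0.1601736599075665
tcp chest -0.06656092006341373 -0.07936959230451482 0.16478475854799612 [ 0.09689471 -0.20683027 -0.05278937]
[ 0.4594795  -0.01437877  0.16478476] -0.00013743023900132913
```

View pics/4.png

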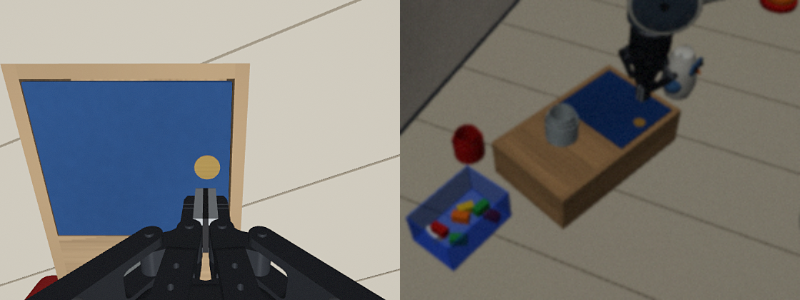

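The cups are clear of the lid (y ≈ 60 mm) and the closed fingertips are over the dot. I'll descend to just above it.

>>> step_arm(rows=[[0, 0, -0.012, 0, 0, 0, 0], [0, 0, -0.024, 0, 0, 0, 0], [0, 0, -0.036, 0, 0, 0, 0], [0, 0, -0.046, 0, 0, 0, 0], [0, 0, -0.054, 0, 0, 0, 0], [0, 0, -0.057, 0, 0, 0, 0], [0, 0, -0.057, 0, 0, 0, 0], [0, 0, -0.057, 0, 0, 0, 0]])

```text
time_s: 8.12
eef_pos: [0.46, -0.0137, 0.1077]
orientation: [-180.0, -0.0, -110.9]
force: [0.4, 0.3, 0.2]
finger_gap: -0.0003
```

>>> step_arm(rows=[[0, 0, -0.0015, 0, 0, 0, 0], [0, 0, -0.003, 0, 0, 0, 0], [0, 0, -0.0045, 0, 0, 0, 0], [0, 0, -0.0045, 0, 0, 0, 0]])

```text
time_s: 8.45
eef_pos: [0.4598, -0.0137, 0.103]
orientation: [-180.0, 0.0, -110.9]
force: [-0.1, 0.2, 1.2]
finger_gap: -0.0003
```

>>> step_arm(rows=[[0, 0, -0.001, 0, 0, 0, 0], [0, 0, -0.002, 0, 0, 0, 0], [0, 0, -0.003, 0, 0, 0, 0], [0, 0, -0.003, 0, 0, 0, 0]])

```text
time_s: 8.78
eef_pos: [0.4597, -0.0137, 0.1001]
orientation: [-180.0, 0.0, -110.9]
force: [-0.5, 1.2, 3.7]
finger_gap: 0.0002
```

>>> step_arm(rows=[[0, 0, -0.001, 0, 0, 0, 0], [0, 0, -0.002, 0, 0, 0, 0], [0, 0, -0.002, 0, 0, 0, 0], [0, 0, -0.002, 0, 0, 0, 0]])

```text
time_s: 9.12
eef_pos: [0.4596, -0.0137, 0.0977]
orientation: [-180.0, 0.0, -110.9]
force: [-0.6, 1.0, 3.5]
finger_gap: -0.0002
```

>>> step_arm(rows=[[0, 0, 0.02, 0, 0, 0, 0], [0, 0, 0.045, 0, 0, 0, 0], [0, 0, 0.075, 0, 0, 0, 0], [0, 0, 0.105, 0, 0, 0, 0], [0, 0, 0.135, 0, 0, 0, 0], [-0.02, 0.008, 0.15, 0, 0, 0, 0], [-0.04, 0.015, 0.16, 0, 0, 0, 0], [-0.04, 0.015, 0.16, 0, 0, 0, 0], [-0.04, 0.015, 0.16, 0, 0, 0, 0], [-0.04, 0.015, 0.16, 0, 0, 0, 0], [-0.04, 0.015, 0.16, 0, 0, 0, 0], [-0.04, 0.015, 0.16, 0, 0, 0, 0]])

```text
time_s: 10.12
eef_pos: [0.4195, 0.001, 0.2569]
orientation: [179.9, -0.1, -111.0]
force: [-0.5, -0.7, 0.9]
finger_gap: -0.0002
```

```bash
python3 - <<'E'
from h import *
cup('side','5');cup('top')
for n in("side","top"):
    p,d=eyes.capture(n); W=grid(n,d); q=W[...,:2]-c0; X=q@ex;Y=q@ey
    hsv=cv2.cvtColor(p,cv2.COLOR_BGR2HSV)
    b=(d>0)&(hsv[...,0]>100)&(hsv[...,0]<130)&(hsv[...,1]>120)&(abs(X)<.09)&(Y>-.155)&(Y<-.01)&(W[...,2]>.08)&(W[...,2]<.2)
    k=np.polyfit(X[b],W[b][:,2],1); print(n,b.sum(),"lid angle",-np.arctan(k[0]),"zmax",np.percentile(W[b][:,2],99))
    B=np.load(n+"0.npy"); W0=grid(n,B)
    for nm,(u,v) in {"owl":{"top":(415,283),"side":(357,142)},"bin":{"top":(237,180),"side":(202,240)}}.items() if 0 else [("owl",{"top":(415,283),"side":(357,142)}[n]),("bin",{"top":(237,180),"side":(202,240)}[n])]:
        s=np.s_[v-15:v+15,u-15:u+15]; print(nm,"depth change median",np.median(abs(d[s]-B[s])))
E
```

```text
side cup n 295 X [-0.0434  0.0086  0.0396] Y [-0.155   0.0753  0.0918] ztop 0.1609145232930438
tcp chest -0.10936454005978324 -0.07923110601289626 0.256971114103167 [ 0.19053912  0.26883843 -0.75604598]
top cup n 277 X [-0.0206  0.0099  0.0473] Y [-0.0014  0.0578  0.091 ] ztop 0.1591976657840417
tcp chest -0.10935844263535735 -0.07918109045174264 0.25712239691820965 [-0.98147992 -0.04765205 -0.52775062]
side 1304 lid angle 0.37921193034945916 zmax 0.16155542736358425
owl depth change median 0.0042333603
bin depth change median 0.0020868182
top 213 lid angle 0.3904616195310401 zmax 0.14091663588841571
owl depth change median 0.0024959445
bin depth change median 0.002418518
```

View pics/5.png

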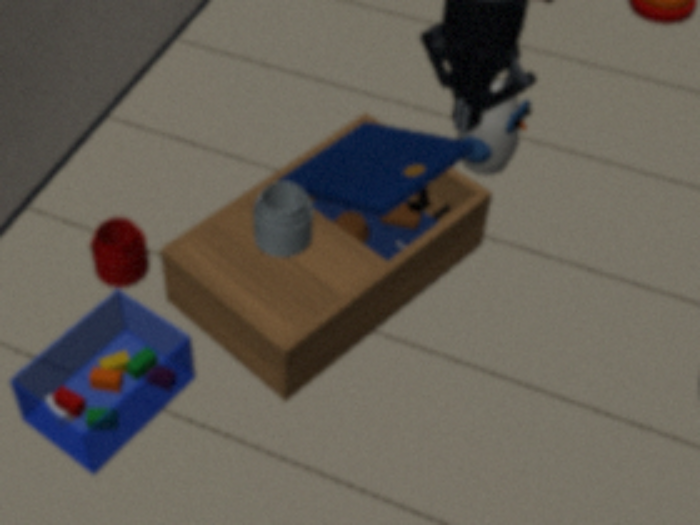

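The lid is ajar at about 0.38–0.39 rad and the cups stand upright on the wood. The owl and bin haven't moved, and the gripper is clear of everything, so I'm handing in.

```bash
python3 -c "
from station import manip
print(manip.finish_job())"
```

```text
the job is handed in; nothing more can be done
None
```

The job is done and handed in at about 10.5 s; no verdict is reported back. I pushed the cups upright with the two fingertips, about 130 mm across onto the bare wood. Then I pressed the brass dot about 5 mm with the closed fingers (about 3.5 to 4 N) and lifted away, and the lid sprang up.

Last checks before handing in:
- **Lid:** it measures about 0.38 rad in the side camera and 0.39 rad in the top camera.
- **Cups:** they stand upright with their axis at about y = +59 mm in the chest's frame, well past the 34 mm needed.
- **Owl and bin:** their depth readings changed by no more than about 4 mm, which is close to noise, and they look unmoved. The turntable was never approached, and I did not measure it.
- **Gripper:** it is clear of everything, about 10 cm above the open lid's edge.

The last cup spread readings (1st and 99th percentile) included a few stray points, from the lid or owl entering the colour mask. The median and far edge matched the earlier clean readings.

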